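# Slide the bench power supply home into its dock and switch it on

### The job

Without picking it up, push the tall, heavy power supply across the bench into the blue dock until it stands fully home and square against the dock's rear stop; push low down near its base so that it slides and never rocks or tips. Then push the red-knobbed toggle lever beside the dock all the way over, away from the robot, to switch it on. Leave the other things on the bench where they are.

Things in the scene. Friction and masses are not known exactly. Their poses are not given: they have to be found in the camera images.
- supply: upright bench power supply on a thin sled, 1.6 kg, loose: case 75 mm deep (x), 120 wide (y), 150 tall, black below, white above, black handle on top up to 183 mm. The 6 mm sled juts 40 mm out in front, to x = -77.5 mm, ending in an upright yellow kick plate. Origin: bench height under the case's centre; z up; front faces -x, to the robot. Starts 105 to 155 mm short of home, up to 10 mm aside, 0.12 rad askew.
- push_point (a point): middle of the front face of the supply's yellow kick plate (120 mm wide, 36 mm high, 4 mm thick), 20 mm above the bench, 40 mm in front of the case. Friction on the bench is about 0.6 (varies; 7 to 15 N to slide it): pushed here the supply slides; pushed on the case higher than about 60 mm it tips over backwards.
- dock: fixed blue dock, open to the robot. Its origin, at bench height, is where the supply's origin lies when home; x points into the bay (away from the robot), y left. Two side cheeks 35 mm high, 25 mm thick, 128 mm apart inside (4 mm spare each side), x = +37.5 to -30 mm, then flared lead-ins widening the mouth to about 168 mm at x = -65 mm. No floor: the supply slides on the bench.
- dock_stop (a point): middle of the face of the dock's rear stop, at dock x = +37.5 mm, 20 mm above the bench; the stop is 40 mm high and 178 mm wide. The supply's back touches it when home.
- switch (a joint): toggle lever of the dock, rad: 0 = off, leaning to the dock's -x (to the robot); 1.0 = fully on at its stop, leaning to +x; upright at 0.5. Axis along the dock's y through x = -20, y = -155, z = 22 mm of the dock frame; 80 mm from axis to knob centre. About 1 N moves it; it stays where it is left. Starts at 0 to 0.25. Its grey base is 70 x 50 mm, 25 mm high.
- switch_tip (a point): centre of the red ball knob (26 mm across) on the end of the toggle lever (10 mm thick steel rod)
- spool: spool of solder wire with blue rims, 55 mm across, 44 mm high, standing; origin under its centre
- jar: amber glass flux jar with black cap, 48 mm across, 60 mm high; origin under its centre
- screwdriver: screwdriver with green handle lying on the bench, 170 mm long; its x axis runs from handle to tip
- tweezers: steel tweezers lying on the bench, 130 mm long, 12 mm high; origin under the middle
- meter: yellow hand multimeter lying on its back, 160 x 78 x 38 mm; origin under its centre
- tray: grey open parts tray, 100 x 140 mm, 28 mm high; origin under its centre
- vice: fixed blue board vice with a circuit board held in it, 130 x 200 mm, 92 mm high, to the left; origin under its centre; not part of the job
There are look-alikes about, which are no part of the job. What is shaped like the supply but green or turquoise is not meant.

How it is judged:
By the outcome, as a careful person would: the job done as asked, in the order asked, and still so for the second after the job is handed in, with the robot touching nothing.
It also fails if it takes over 67 s, if anything falls off the work surface, if the arm or the gripper's body presses on something with over 40 N, if the wrist force passes 120 N, or if a joint passes its speed limit or range.

### The arm

A 6-joint arm with a two-finger parallel gripper is mounted at the origin on the work surface. World frame = base frame: x ahead of the robot, y to its left, z up, the work surface at z = 0. Lengths are in mm, angles in rad, forces in N, time in s.
With the tool pointing down it reaches from about 400 to 925 mm from the base axis. Payload 12.5 kg.
Tool frame: the origin (TCP) lies midway between the tips of the shut fingers; the grasp point (between the pads) lies 19 mm behind it (env.grip_depth is the distance from the TCP to the grasp point, in mm); z points along the fingers, y is the line along which they close (so a half turn about z gives the same grasp; the last joint's range is limited). The gripper opens to 95 mm and grips with 3 to 60 N. Pads are 20 mm wide; open, the fingers measure 119 mm over their backs; the gripper's body (75 mm by 180 mm) begins 59 mm behind the grasp point.
Start: joints at [-1.426, 0.491, 1.559, -0, 1.092, -0.106], TCP at [155.134, -605.459, 214.661] pointing down, gripper open.
Joint ranges: [-3.1, 3.1], [-0.84, 2.19], [0.05, 2.79], [-1.13, 4.28], [0.06, 2.93], [-2.69, 2.69]. Speed limits (rad/s): [2.22, 2.22, 2.79, 3.14, 3.14, 3.14].

### API

Orientations are given as [roll, pitch, yaw] about the fixed x, y, z axes, in that order (R = Rz(yaw) Ry(pitch) Rx(roll)).
In Python, from cell import monitor, viewer, order, env gives the robot as it stands.
- The arm moves only by the tool move_arm, never from a script. Its argument "moves" is one flat list of numbers, 4 for each row, row after row: the shift along the tool's x, y, z normalised to -1 to 1, where 1 is 0.15 m, then the turn about the tool's z normalised to -1 to 1, where 1 is pi/2 rad. A call has 1 to 10 rows; each row shifts and turns the commanded pose from where the row before left it, along the tool's axes as they then stand; what a row does not reach is not made up. A row lasts 1/8 s, in which the tool goes at most 62.5 mm and 10.7 degrees, less where a joint would pass 70% of its speed; a pose out of reach is approached as far as the arm can. A call with a number of a shift or a turn outside -1 to 1 is refused whole. A call with a gripper value outside its range is refused whole. "claw" is the finger opening in mm, from 0 to 95.1, set as the call begins (left out, the last holds). The fingers move at their own pace and stop on an object; the grip force is fixed at half the most. Time passes only in rows, so rows that do not move let the fingers close. It gives the time, the measured TCP pose, the force, the opening and the grip force at its end, in the units of the state.
- monitor.state(): the state, without advancing time (a new reading comes with each control period).
- viewer.read_camera(name): name is "scene" or "top"; returns the picture (384x512x3 uint8, red, green, blue); there is no depth.
- viewer.camera_info(name): a dict with "K" (3x3 intrinsics, pixels), "dist_coeffs" ([k1, k2, p1, p2, k3] as OpenCV has them; the pictures are not rectified), "camera_from_world" (4x4, takes a point from world to camera coordinates). Camera axes: x right, y down, z forward; pixel columns grow to the right and rows downward; lengths in mm; the calibration is good to about 2 mm. A picture is of the moment at which its call begins. camera_info takes no time and is no camera call.
- order.job_done(): hands the job in; it is judged then, once.
The state is a dict: "t": time; "joints": joint angles; "qvel": joint speeds; "tau": joint torques, N m; "eef_pos": TCP position; "tcp_rot": TCP orientation; "ft_force": force on the tool from outside, world axes, zero at the start; "moment": the same for the moment, N m; "opening": opening from 0.0 (shut) to 1.0 (fully open); "grip_force": force on a finger pad.
Only numpy, scipy, OpenCV 4.12 (cv2) and the standard library are available. Lean on these libraries where they do the work, as an engineer would, in place of code of your own. Each camera call takes 0.05 s, during which the arm holds its last target. There are 200 camera calls.

## Working session

There is one attempt and no reset: what is moved stays moved. The work goes in short steps, Python scripts to look and compute and a tool call to move; the robot and the scene stay as the last step left them, time stands still between calls to the robot, and variables do not carry over. Pictures are saved under pics/ and viewed, at most 10 in all, crops included, and the job is handed in when it is done.

Besides the shell and the picture viewer there is one more tool, called as name(argument=value, ...) on one line, values as JSON. move_arm: Moves the arm, as the interface text tells. Scaled input: -1 to 1 covers 0.15 m each way for a shift and pi/2 rad each way for a turn. Its arguments: {"type":"object","properties":{"moves":{"type":"array"},"claw":{"type":"number"}},"required":["moves"]}

```bash
mkdir -p pics
python3 - <<'E'
from cell import monitor, viewer
import cv2
for n in("scene","top"):
    cv2.imwrite(f"pics/{n}0.png",cv2.resize(viewer.read_camera(n)[:,:,::-1],(800,600),interpolation=cv2.INTER_CUBIC))
    i=viewer.camera_info(n);print(n,i)
print(monitor.state())
E
```

```text
scene {'K': array([[393.20629017,   0.        , 254.55378977],
       [  0.        , 393.20629017, 198.2251949 ],
       [  0.        ,   0.        ,   1.        ]]), 'dist_coeffs': array([0.00953287, 0.        , 0.        , 0.        , 0.        ]), 'camera_from_world': array([[-1.29943836e-01,  9.91389769e-01, -1.61532017e-02,
        -5.08267329e+01],
       [ 8.18908803e-01,  9.81228039e-02, -5.65473507e-01,
        -3.68200318e+02],
       [-5.59019652e-01, -8.67077958e-02, -8.24608263e-01,
         1.41372977e+03],
       [ 0.00000000e+00,  0.00000000e+00,  0.00000000e+00,
         1.00000000e+00]])}
top {'K': array([[485.27649035,   0.        , 258.57431972],
       [  0.        , 485.27649035, 194.77621009],
       [  0.        ,   0.        ,   1.        ]]), 'dist_coeffs': array([0.05409128, 0.        , 0.        , 0.        , 0.        ]), 'camera_from_world': array([[ 2.70799921e-02, -9.99632179e-01, -1.47699366e-03,
         9.37991937e+01],
       [-9.97100090e-01, -2.69062178e-02, -7.11861428e-02,
         5.08752187e+02],
       [ 7.11202187e-02,  3.40043069e-03, -9.97461955e-01,
         1.52562573e+03],
       [ 0.00000000e+00,  0.00000000e+00,  0.00000000e+00,
         1.00000000e+00]])}
{'t': 0.1, 'joints': array([-1.42562294e+00,  4.91499539e-01,  1.55936801e+00, -1.90895966e-05,
        1.09166516e+00, -1.05575979e-01]), 'qvel': array([-0.00039013, -0.00167513, -0.00211103, -0.00052208,  0.00142055,
       -0.00061212]), 'tau': array([ 3.01032516e-03, -6.13623118e+01, -2.58606577e+01,  6.93158875e-02,
        4.70020005e-02, -5.58276736e-05]), 'eef_pos': array([ 155.08482952, -605.25131844,  214.12707319]), 'tcp_rot': array([-3.14065605e+00, -8.22251951e-05,  2.50758134e-01]), 'ft_force': array([ 0.18280016,  0.26348122, -0.43384376]), 'moment': array([-0.02452281, -0.02969436, -0.04704489]), 'grip_force': 0.0, 'opening': 0.9992435451182774}
```

View pics/scene0.png

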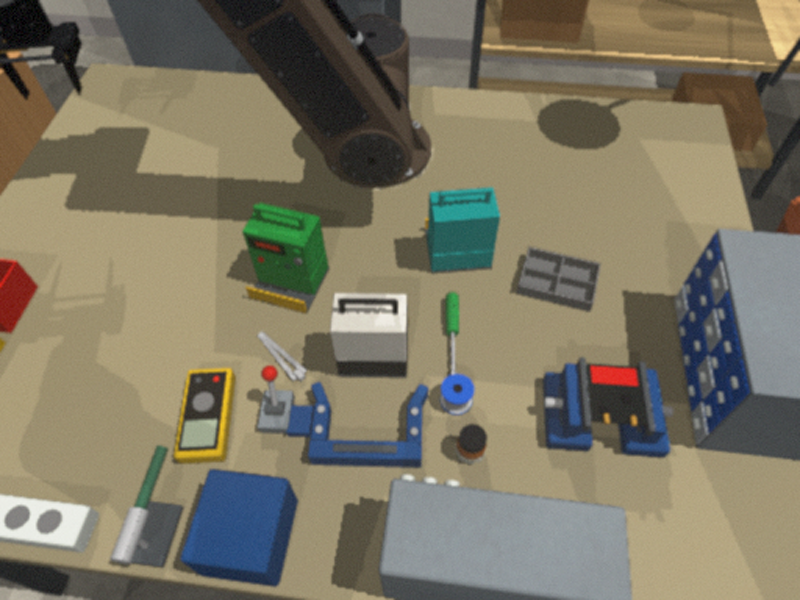

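View pics/top0.png

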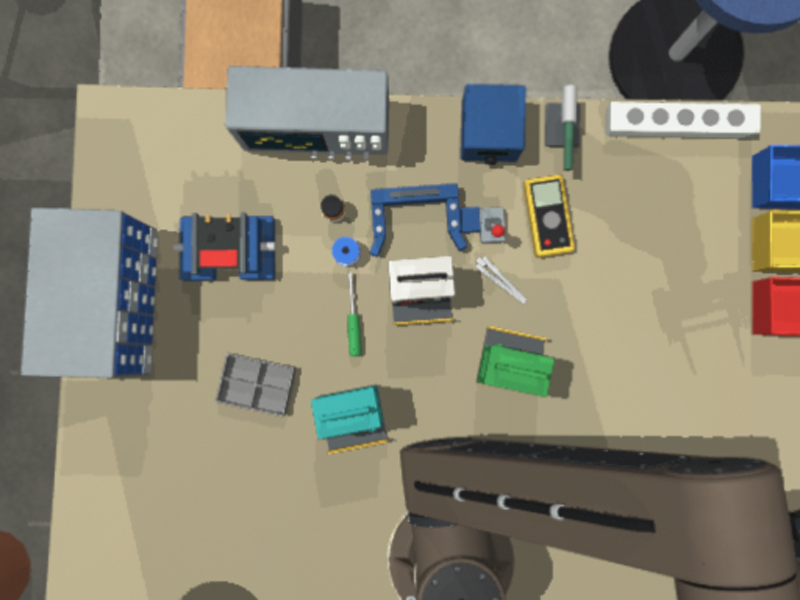

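The scene view shows the white/black supply near (370,335), ahead of the blue dock at (365,430), with the red knob at (270,373). In the top view the supply is at (421,290), the dock at (417,215) and the knob at (498,231). I'll crop for precise pixels.

```bash
cat > h.py <<'E'
from cell import monitor, viewer
import cv2, numpy as np
def px2w(name,pts,z):
    i=viewer.camera_info(name);T=i["camera_from_world"];R,t=T[:3,:3],T[:3,3]
    u=cv2.undistortPoints(np.array(pts,float).reshape(-1,1,2),i["K"],i["dist_coeffs"]).reshape(-1,2)
    d=np.c_[u,np.ones(len(u))]@R; c=-R.T@t
    return c+d*((z-c[2])/d[:,2])[:,None]
def crop(name,x,y,w,h,s,f):
    im=viewer.read_camera(name)[:,:,::-1]
    im=cv2.resize(im[y:y+h,x:x+w],None,fx=s,fy=s,interpolation=cv2.INTER_CUBIC)
    for k in range(0,w,10):cv2.putText(im,str(x+k),(k*s,8),0,.3,(0,0,255),1);cv2.line(im,(k*s,8),(k*s,14),(0,0,255),1)
    for k in range(0,h,10):cv2.putText(im,str(y+k),(0,k*s+3),0,.3,(0,0,255),1)
    cv2.imwrite(f"pics/{f}.png",im)
E
python3 -c "
from h import *
crop('top',230,105,130,110,6,'topc')"
```

```text
(no output)
```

View pics/topc.png

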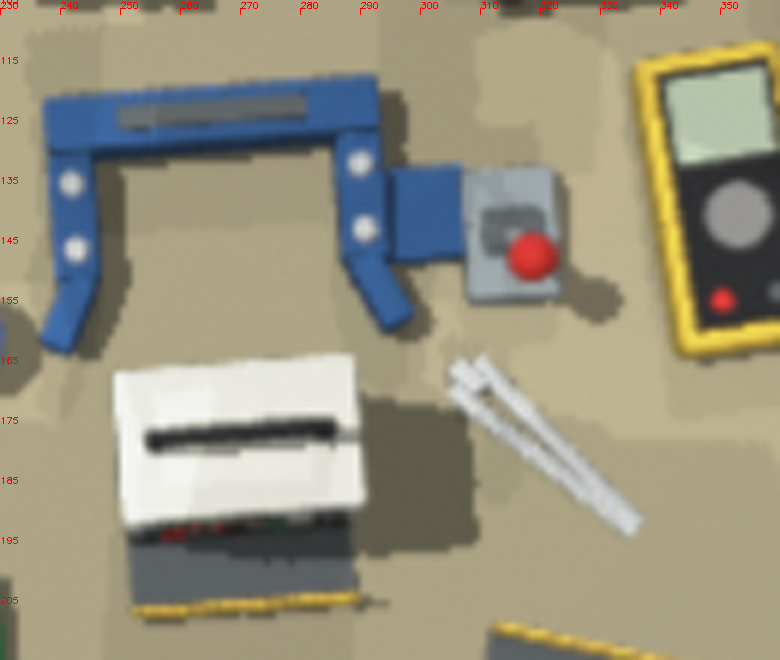

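Run:
```python
from h import *
def P(pts,z): return px2w('top',[((a+.5)/6-.5+230,(b+.5)/6-.5+105) for a,b in pts],z)[:,:2]
np.set_printoptions(precision=1,suppress=True)
print('kick',k:=P([(135,612),(358,600)],36),k.mean(0))
c=P([(114,372),(352,354),(365,502),(127,528)],150);print('case',c,c.mean(0))
for n,q in(('kick',k[0]-k[1]),('case',c[0]-c[1]),('case2',c[3]-c[2])):print(n,np.linalg.norm(q),np.arctan2(-q[0],q[1]))
b=P([(48,152),(378,130)],40);print('stop face',b,b.mean(0),np.arctan2(-(b[0]-b[1])[0],(b[0]-b[1])[1]))
i=P([(95,165),(98,270),(335,140),(343,255)],35);print('cheeks',i)
print('flare tips in',P([(40,343),(410,318)],35),'flare inner',P([(72,352),(384,332)],35))
print('knob',P([(532,257)],95),'base',P([(463,170),(552,165),(560,295),(470,300)],25))
print('tweez',P([(630,530),(455,370)],8))
print('spool/other green',P([(490,625)],36))
```

```text
kick [[467.1 126.8]
 [476.5  10.4]] [471.8  68.6]
case [[578.4 138.5]
 [590.3  22.9]
 [518.2  14.9]
 [502.4 130. ]] [547.3  76.6]
kick 116.8353321568379 0.08087927813155815
case 116.19333567895764 0.10272940875167033
case2 116.14660479475224 0.13608781933351896
stop face [[708.3 179.4]
 [724.6   5.8]] [716.5  92.6] 0.093831652242331
cheeks [[703.1 154.6]
 [647.2 151.4]
 [719.8  28.1]
 [658.6  22.4]]
flare tips in [[607.6 180.8]
 [626.  -13.7]] flare inner [[603.2 163.8]
 [618.2  -0.2]]
knob [[649.7 -70.1]] base [[707.5 -40.8]
 [711.4 -88. ]
 [641.9 -93.6]
 [638.  -46. ]]
tweez [[ 519.3 -135.3]
 [ 602.7  -40.4]]
spool/other green [[465.3 -58.8]]
```

Run:
```python
from h import *
np.set_printoptions(precision=1,suppress=True)
P=lambda p,z:px2w('top',np.array(p)/1.5625,z)[:,:2]
print('green',P([(482,345),(553,360),(548,397),(478,382)],150),P([(489,328),(546,341)],36))
print('turq',P([(312,400),(378,386),(384,425),(318,440)],150),P([(328,453),(386,440)],36))
R=lambda a:np.array([[np.cos(a),np.sin(a)],[-np.sin(a),np.cos(a)]])
s=monitor.state();print(s['eef_pos'],s['tcp_rot'])
for w in([470,-350],[427,65]):print(R(.25)@(np.array(w)-s['eef_pos'][:2]))
```

```text
green [[ 425.   -39.4]
 [ 401.  -170.8]
 [ 332.9 -162.4]
 [ 356.6  -33.3]] [[ 461.8  -64.3]
 [ 438.9 -178.5]]
turq [[315.4 271.8]
 [344.2 151. ]
 [273.3 137.8]
 [243.  258. ]] [[205.7 249.9]
 [234.1 135.9]]
[ 155.1 -605.3  214.2] [-3.1 -0.   0.3]
[368.3 169.4]
[429.3 582.2]
```

move_arm(moves=[0, 0, -0.4, 0.103, 0.32, -0.215, 0, 0, 0.32, -0.215, 0, 0, 0.32, -0.215, 0, 0, 0.32, -0.215, 0, 0, 0.32, -0.215, 0, 0, 0.32, -0.215, 0, 0, 0.32, -0.215, 0, 0], claw=60)

```text
t: 1.15
eef_pos: [471.0, -349.3, 274.6]
tcp_rot: [3.142, 0.0, 0.089]
ft_force: [-0.7, -0.9, 0.9]
opening: 0.63
grip_force: 0.0
```

move_arm(moves=[0, -0.354, 0, 0, 0, -0.354, 0, 0, 0, -0.354, 0, 0, 0, -0.354, 0, 0, 0, -0.354, 0, 0, 0, -0.354, 0, 0, 0, -0.354, 0, 0, 0, -0.354, 0, 0, 0, 0, 0, 0])

```text
t: 2.28
eef_pos: [431.3, 75.0, 274.6]
tcp_rot: [-3.141, 0.0, 0.094]
ft_force: [0.9, 0.3, 0.7]
opening: 0.632
grip_force: 0.0
```

move_arm(moves=[0, 0, 0.35, 0, 0, 0, 0.35, 0, 0, 0, 0.35, 0, 0, 0, 0.35, 0, 0, 0, 0.25, 0, 0, 0, 0.1, 0, 0, 0, 0, 0])

```text
t: 3.15
eef_pos: [431.6, 71.6, 11.1]
tcp_rot: [-3.142, 0.002, 0.088]
ft_force: [0.1, 0.8, -0.0]
opening: 0.629
grip_force: 0.0
```

```bash
python3 -c "
from h import *
crop('scene',150,120,150,110,5,'s1')"
```

```text
(no output)
```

View pics/s1.png

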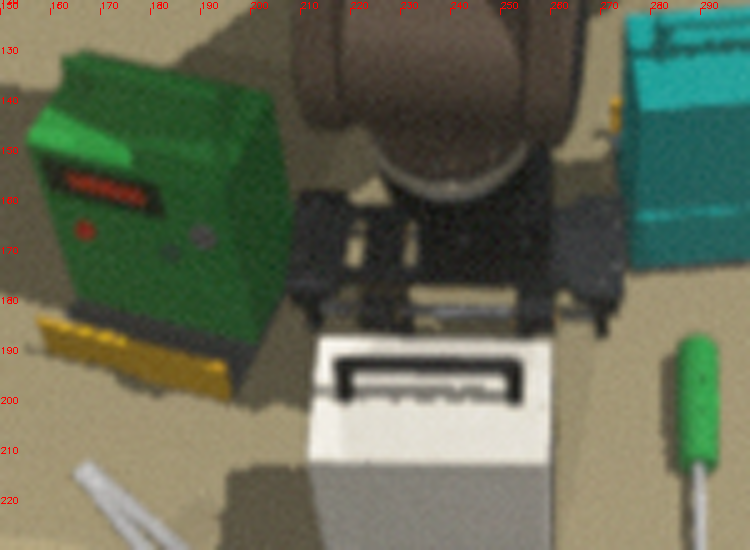

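The picture shows the gripper straddling behind the plate (case top at about (235,200) in original pixels), clear of the green look-alike. Next is the slow approach.

move_arm(moves=[0.06, 0, 0, 0, 0.05, 0, 0, 0, 0.03, 0, 0, 0, 0.03, 0, 0, 0, 0.03, 0, 0, 0, 0.03, 0, 0, 0, 0.03, 0, 0, 0])

```text
t: 4.08
eef_pos: [464.4, 75.9, 11.9]
tcp_rot: [-3.141, 0.014, 0.089]
ft_force: [-24.6, -0.9, 19.8]
opening: 0.629
grip_force: 12.2
```

```bash
python3 -c "
from h import *
crop('top',230,105,130,110,6,'t1')
s=monitor.state();print(s['ft_force'],s['moment'],s['eef_pos'],s['grip_force'])"
```

```text
[-16.63868922  -0.80486968  11.18958572] [ 0.03870675  2.89819058 -0.04827432] [465.64493189  75.94859992  11.93657446] 8.664018362760544
```

View pics/t1.png

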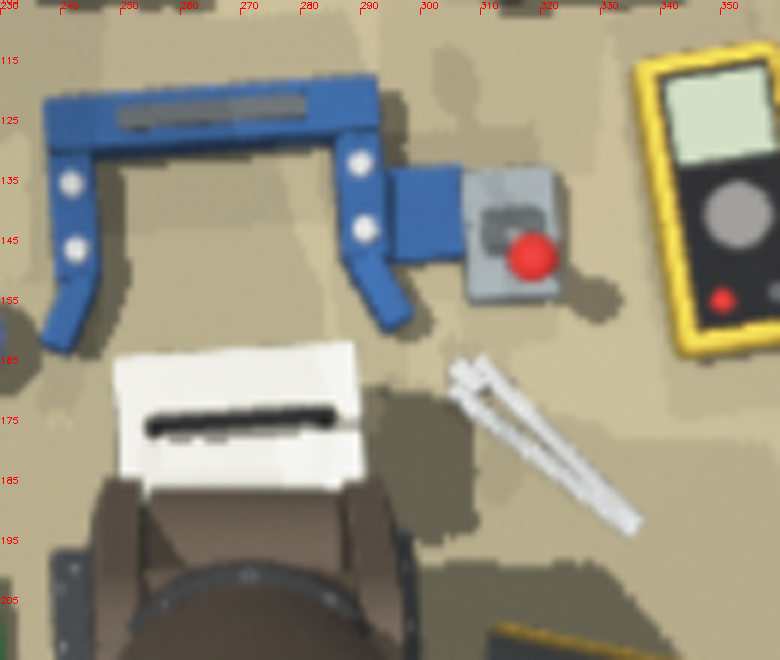

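The picture shows the supply sliding about 6 mm, still square (case rear edge from (114,357) to (352,342) in the crop). Continuing.

move_arm(moves=[0.03, 0, 0, 0, 0.04, 0, 0, 0, 0.05, 0, 0, 0, 0.05, 0, 0, 0, 0.05, 0, 0, 0, 0.05, 0, 0, 0, 0.05, 0, 0, 0, 0.04, 0, 0, 0, 0.03, 0, 0, 0, 0, 0, 0, 0])

```text
t: 5.38
eef_pos: [524.7, 81.1, 11.9]
tcp_rot: [-3.141, 0.01, 0.089]
ft_force: [-17.4, -0.9, 13.5]
opening: 0.629
grip_force: 9.1
```

```bash
python3 -c "
from h import *
crop('top',230,105,130,110,6,'t2')"
```

```text
(no output)
```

View pics/t2.png

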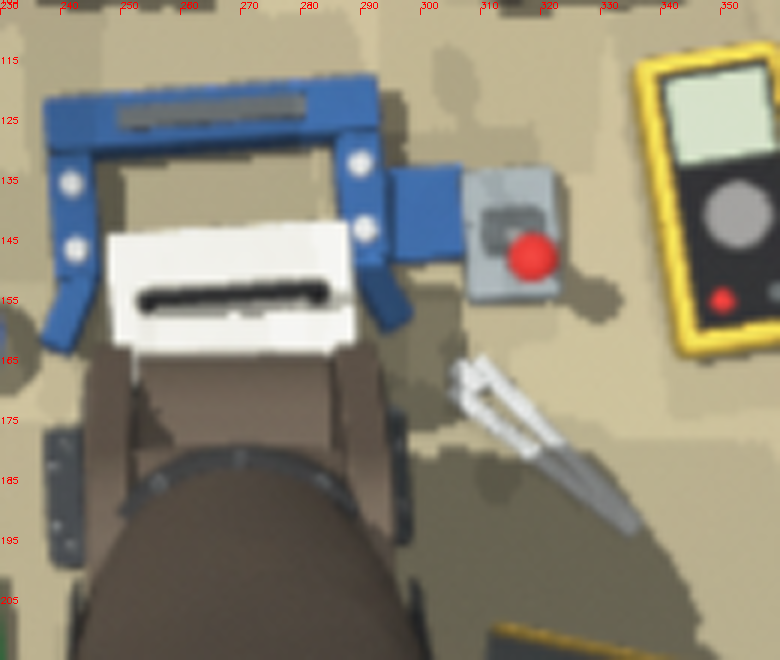

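Run:
```python
from h import *
np.set_printoptions(precision=1,suppress=True)
def P(pts,z): return px2w('top',[((a+.5)/6-.5+230,(b+.5)/6-.5+105) for a,b in pts],z)[:,:2]
c=P([(107,235),(347,222),(148,302),(329,290)],150);c2=P([(148,302),(329,290)],183)
a=.088;R=np.array([[np.cos(a),np.sin(a)],[-np.sin(a),np.cos(a)]])
print((c[:2]-[679.2,89.1])@R.T,(c2-[679.2,89.1])@R.T)
print((P([(95,165),(98,270),(335,140),(343,255)],35)-[679.2,89.1])@R.T)
```

```text
[[-28.7  57.4]
 [-29.5 -59.9]] [[-67.9  39.4]
 [-67.5 -46.9]]
[[ 29.5  63.1]
 [-26.4  64.9]
 [ 35.1 -64.4]
 [-26.4 -64.7]]
```

The supply is square and within about 2 mm of the dock's centreline, with about 67 mm still to go.

move_arm(moves=[0.03, -0.002, 0, 0, 0.04, -0.002, 0, 0, 0.05, -0.002, 0, 0, 0.05, -0.002, 0, 0, 0.05, -0.002, 0, 0, 0.04, 0, 0, 0, 0.04, 0, 0, 0, 0.03, 0, 0, 0, 0.03, 0, 0, 0, 0, 0, 0, 0])

```text
t: 6.68
eef_pos: [578.9, 87.3, 11.9]
tcp_rot: [-3.141, 0.009, 0.089]
ft_force: [-16.3, -1.8, 11.8]
opening: 0.631
grip_force: 8.4
```

move_arm(moves=[0.02, 0, 0, 0, 0.02, 0, 0, 0, 0.02, 0, 0, 0, 0, 0, 0, 0])

```text
t: 7.18
eef_pos: [587.6, 88.1, 11.9]
tcp_rot: [-3.141, 0.009, 0.089]
ft_force: [-18.2, -1.2, 13.0]
opening: 0.629
grip_force: 9.1
```

move_arm(moves=[0.013, 0, 0, 0, 0.013, 0, 0, 0, 0, 0, 0, 0])

```text
t: 7.55
eef_pos: [589.3, 88.3, 11.9]
tcp_rot: [-3.141, 0.014, 0.089]
ft_force: [-28.8, -3.4, 20.7]
opening: 0.632
grip_force: 14.2
```

move_arm(moves=[0.01, 0, 0, 0, 0.01, 0, 0, 0, 0, 0, 0, 0])

```text
t: 7.92
eef_pos: [589.3, 88.3, 11.9]
tcp_rot: [-3.141, 0.021, 0.089]
ft_force: [-41.6, -5.9, 31.9]
opening: 0.636
grip_force: 21.2
```

```bash
python3 -c "
from h import *
s=monitor.state();print(s['eef_pos'],s['ft_force'],s['moment'])
crop('top',230,105,130,110,6,'t3')"
```

```text
[589.28404834  88.30860964  11.90785521] [-41.58406275  -5.9284891   31.90558836] [-1.19953766  6.88066844 -0.21015172]
```

View pics/t3.png

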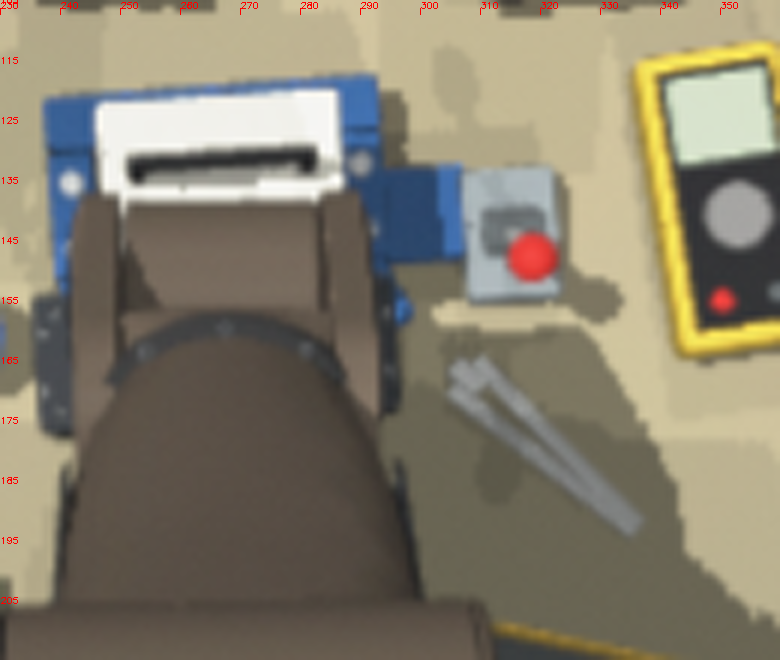

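The picture shows the supply against the stop (rear edge from (95,103) to (337,89) in the crop), with the force rising and no motion. I'll back off, close the fingers, and push once on the centre so it squares itself against the stop.

move_arm(moves=[-0.1, 0, 0, 0, -0.1, 0.047, 0, 0, 0, 0, 0, 0, 0, 0, 0, 0, 0, 0, 0, 0, 0, 0, 0, 0], claw=0)

```text
t: 8.72
eef_pos: [569.6, 79.2, 12.0]
tcp_rot: [3.141, -0.0, 0.089]
ft_force: [-0.2, 0.2, 0.1]
opening: 0.056
grip_force: 0.0
```

move_arm(moves=[0.08, 0, 0, 0, 0.05, 0, 0, 0, 0.02, 0, 0, 0, 0.02, 0, 0, 0, 0.015, 0, 0, 0, 0, 0, 0, 0, 0, 0, 0, 0])

```text
t: 9.6
eef_pos: [590.0, 81.0, 12.0]
tcp_rot: [-3.141, 0.016, 0.09]
ft_force: [-34.5, -7.2, 26.9]
opening: 0.006
grip_force: 17.5
```

The supply is home. Next I retract, rise to z≈80 and go across to in front of the lever.

move_arm(moves=[-0.05, 0, 0, 0, -0.15, 0, 0, 0, -0.05, 0, -0.15, 0, 0, 0, -0.3, 0, 0, 0, 0, 0])

```text
t: 10.22
eef_pos: [561.6, 78.3, 82.4]
tcp_rot: [3.141, -0.006, 0.089]
ft_force: [0.5, -1.1, 0.7]
opening: 0.008
grip_force: 0.0
```

move_arm(moves=[0.02, 0.27, 0, 0, 0.03, 0.27, 0, 0, 0.03, 0.27, 0, 0, 0.02, 0.25, 0, 0, 0, 0, 0, 0])

```text
t: 10.85
eef_pos: [589.1, -81.0, 78.7]
tcp_rot: [3.141, 0.0, 0.086]
ft_force: [0.0, 0.3, 1.5]
opening: 0.006
grip_force: 0.0
```

```bash
python3 -c "
from h import *
crop('scene',130,160,160,120,5,'s2')"
```

```text
(no output)
```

View pics/s2.png

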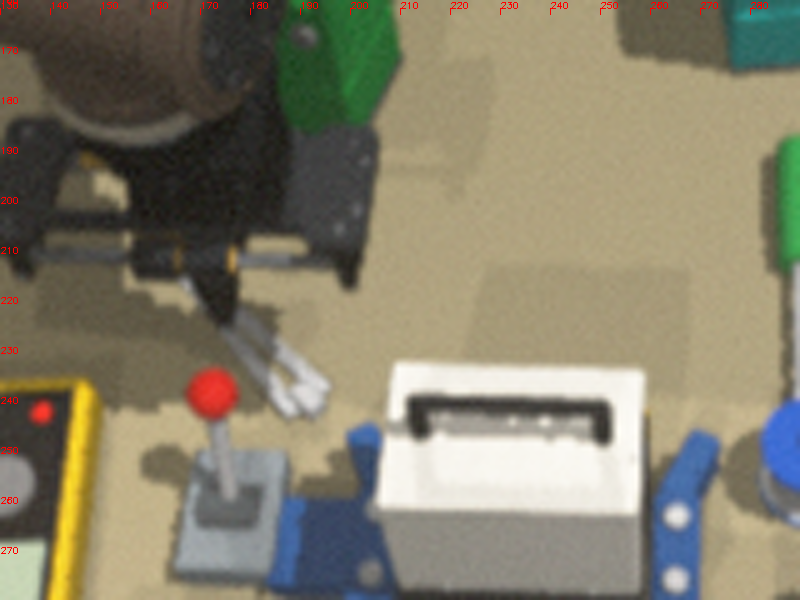

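```bash
python3 -c "
from h import *
for z in (92,99,104):print(px2w('scene',[(172,238.2)],z),px2w('top',[((532.5)/6-.5+230,(257.5)/6-.5+105)],z))
print(px2w('scene',[(175.4,223.5)],79))
i=viewer.camera_info('scene');s=monitor.state();print(s['eef_pos'],cv2.projectPoints(s['eef_pos'],i['camera_from_world'][:3,:3],i['camera_from_world'][:3,3],i['K'],i['dist_coeffs'])[0].ravel())"
```

```text
[[643.7908059  -71.15755338  92.        ]] [[650.2177758  -70.49560195  92.        ]]
[[647.36412461 -68.88890895  99.        ]] [[649.0051185  -69.67074626  99.        ]]
[[649.91649512 -67.26844864 104.        ]] [[648.13893472 -69.08156362 104.        ]]
[[593.73477271 -77.33355735  79.        ]]
[588.67451815 -79.62578354  78.72631863] [175.03384504 221.80518553]
```

move_arm(moves=[0.1, 0, 0, 0, 0.1, 0, 0, 0, 0.05, 0, 0, 0, 0.05, 0, 0, 0, 0.05, 0, 0, 0, 0.05, 0, 0, 0, 0.05, 0, 0, 0, 0.05, 0, 0, 0, 0.05, 0, 0, 0, 0.05, 0, 0, 0])

```text
t: 12.15
eef_pos: [678.7, -70.8, 79.4]
tcp_rot: [3.142, 0.0, 0.089]
ft_force: [-1.5, -0.2, -1.0]
opening: 0.005
grip_force: 0.5
```

move_arm(moves=[0.02, 0, 0, 0, 0.02, 0, 0, 0, 0.02, 0, 0, 0, 0, 0, 0, 0])

```text
t: 12.65
eef_pos: [687.6, -70.1, 79.7]
tcp_rot: [3.141, -0.001, 0.089]
ft_force: [-0.1, 0.3, 0.5]
opening: 0.005
grip_force: 0.0
```

move_arm(moves=[0.015, 0, 0, 0, 0.015, 0, 0, 0, 0, 0, 0, 0])

```text
t: 13.02
eef_pos: [689.5, -69.8, 79.5]
tcp_rot: [-3.141, 0.006, 0.089]
ft_force: [-13.1, -2.0, 5.6]
opening: 0.005
grip_force: 6.8
```

Force rose to 13 N, so the lever is at its end stop. Retracting and checking.

move_arm(moves=[-0.1, 0, 0, 0, -0.2, 0, 0, 0, -0.3, 0, 0, 0, -0.3, 0, -0.2, 0, 0, 0.3, -0.3, 0, 0, 0.3, -0.2, 0, -0.1, 0.3, 0, 0, -0.1, 0.3, 0, 0, 0, 0, 0, 0])

```text
t: 14.15
eef_pos: [542.8, -265.5, 184.0]
tcp_rot: [3.141, -0.001, 0.085]
ft_force: [0.3, 0.5, -0.6]
opening: 0.004
grip_force: 0.0
```

```bash
python3 -c "
from h import *
crop('top',230,105,130,110,6,'t4')
crop('scene',100,140,200,150,4,'s3')"
```

```text
(no output)
```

View pics/t4.png

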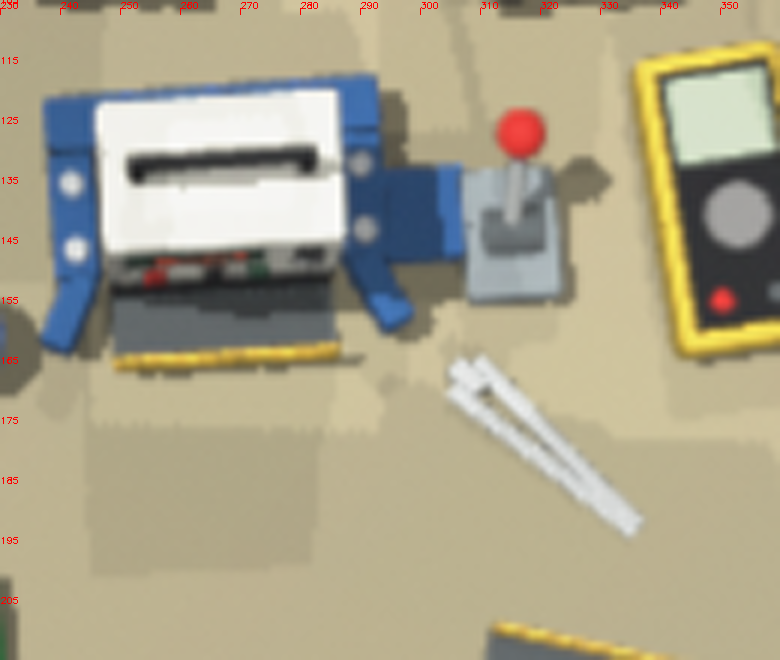

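View pics/s3.png

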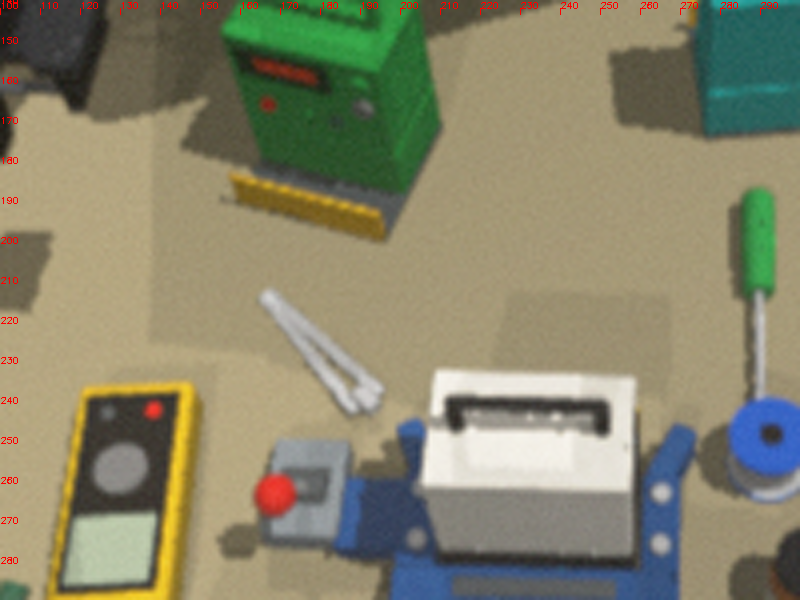

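The top view shows the supply in the dock against the stop, with the kick plate parallel to the stop. The lever is over with its knob at crop pixel (520,133), the other objects haven't moved, and the robot is clear.

```bash
python3 -c "
from h import *
from cell import order
def P(pts,z): return px2w('top',[((a+.5)/6-.5+230,(b+.5)/6-.5+105) for a,b in pts],z)[:,:2]
print(P([(520,133)],92),P([(113,368),(340,354)],36))
print(order.job_done())"
```

```text
[[713.67716291 -63.135821  ]] [[595.21574926 141.98826121]
 [605.8256551   22.77368224]]
the job is handed in; nothing more can be done
None
```

The supply was pushed home and square against the dock's rear stop, then the lever was pushed fully on (force rose at its end stop), the other bench items looked unmoved in the final pictures, and the job was handed in at about 14 s; no verdict was returned.

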